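# Zero the torque tester and seat the socket that fits its nut

### The job

Zero the torque tester first: turn its tare knob until the pointer stands on the long zero mark, and leave it there. Then find which of the three hex sockets fits the nut mounted on the tester's round spindle plate (the smallest one that goes down over it; a bigger one would be loose) and finish with that socket seated fully home, upright, flat on the nut's flange, the gripper still holding it. The other two sockets end on the bench, and the can, tub, piston and screwdriver are left alone.

Things in the scene. Friction and masses are not known exactly. Their poses are not given: they have to be found in the camera images.
- tester: Grey torque tester, fixed, housing 180 x 310 mm and 50 mm tall. Origin: centre of its underside; x axis points across its 180 mm, away from the operator, y to the left, z up. On its top: the spindle plate right front (-35, -85 mm), the dial left (-20, 85 mm), the black pad with two spare nuts right rear (spares at 52, -20 and 52, -105 mm).
- spindle (a point): Centre of the bright 80 mm round plate with six screws on the tester's top, 50 mm above the bench; one of the nuts a, b, c is mounted here, the other two stand as spares on the black pad; which is which changes.
- tare (a joint): Angle of tare knob and pointer, rad: 0 when the pointer stands on the long zero mark (towards the tester's +x), positive counter-clockwise from above. The dial is marked every 12 deg. Starts 0.45 to 1.3; turns freely between -2.3 and 2.3 with a light friction of 0.05 N m and stays where left.
- tare_grip (a point): On the knob's axis at the middle height of its grip bar, 27 mm above the tester's top. The black bar is 44 mm long, 14 mm wide, from 14 to 40 mm above the tester's top; the bar lies along the pointer, which is on the point's +x axis and turns with the knob.
- nut_a: One of three fixed hex nuts a, b, c, 18, 24 and 30 mm across flats in an order not told. Flange 52 mm across, 6 mm thick; hexagon from 6 to 20 mm and a six-sided chamfer narrowing 3 mm a side from 20 to 24 mm above the origin, which is the centre of its underside; z up, x normal to a flat. Its matching socket is 3 mm wider inside.
- nut_b: One of three fixed hex nuts a, b, c, 18, 24 and 30 mm across flats in an order not told. Flange 52 mm across, 6 mm thick; hexagon from 6 to 20 mm and a six-sided chamfer narrowing 3 mm a side from 20 to 24 mm above the origin, which is the centre of its underside; z up, x normal to a flat. Its matching socket is 3 mm wider inside.
- nut_c: One of three fixed hex nuts a, b, c, 18, 24 and 30 mm across flats in an order not told. Flange 52 mm across, 6 mm thick; hexagon from 6 to 20 mm and a six-sided chamfer narrowing 3 mm a side from 20 to 24 mm above the origin, which is the centre of its underside; z up, x normal to a flat. Its matching socket is 3 mm wider inside.
- seat_a (a point): Centre of the upper face of nut_a's flange, 6 mm above that nut's origin: a fully seated socket's mouth rests here.
- seat_b (a point): Centre of the upper face of nut_b's flange, 6 mm above that nut's origin: a fully seated socket's mouth rests here.
- seat_c (a point): Centre of the upper face of nut_c's flange, 6 mm above that nut's origin: a fully seated socket's mouth rests here.
- socket_small: Smallest (140 g) hexagonal tube socket of bright steel, loose, standing mouth down; 21 mm across flats inside, 29 mm outside (33 mm across corners), 62 mm tall, hexagonal cavity 26 mm deep, closed above. Inner and outer hexagon are parallel. Origin: centre of the mouth (underside), z up, x normal to a flat (flats every 60 deg).
- socket_medium: Middle (180 g) hexagonal tube socket of bright steel, loose, standing mouth down; 27 mm across flats inside, 35 mm outside (40 mm across corners), 62 mm tall, hexagonal cavity 26 mm deep, closed above. Inner and outer hexagon are parallel. Origin: centre of the mouth (underside), z up, x normal to a flat (flats every 60 deg).
- socket_large: Largest (220 g) hexagonal tube socket of bright steel, loose, standing mouth down; 33 mm across flats inside, 41 mm outside (47 mm across corners), 62 mm tall, hexagonal cavity 26 mm deep, closed above. Inner and outer hexagon are parallel. Origin: centre of the mouth (underside), z up, x normal to a flat (flats every 60 deg).
- grease: Bystander: plain metal can, 60 mm across, 85 mm tall; origin: centre of its underside.
- tub: Bystander: open white plastic tub 110 x 150 x 45 mm; origin: centre of its underside.
- piston: Bystander: steel piston 48 mm across, 70 mm tall; origin: centre of its underside.
- driver: Bystander: screwdriver 200 mm long, lying flat.
Not all that is in view belongs to the job. What is shaped like the socket_medium but green is not meant.

How it is judged:
On the way, in this order (a step that is already met when the one before it is completed fails the run):
1. the tare pointer stands on zero (within 0.1 rad) (value of joint tare between -0.1 and 0.1 rad), for 0.3 s.
2. the matching socket is fully down on the mounted nut, in the gripper (((horizontal distance between nut_a and spindle below 0.01 m and z of socket_small in the frame of seat_a between -0.004 and 0.004 m and horizontal distance between socket_small and seat_a below 0.004 m and angle between socket_small's own z axis and vertical below 0.1 rad and contact force between the fingers and socket_small above 2 N) or (horizontal distance between nut_b and spindle below 0.01 m and z of socket_medium in the frame of seat_b between -0.004 and 0.004 m and horizontal distance between socket_medium and seat_b below 0.004 m and angle between socket_medium's own z axis and vertical below 0.1 rad and contact force between the fingers and socket_medium above 2 N) or (horizontal distance between nut_c and spindle below 0.01 m and z of socket_large in the frame of seat_c between -0.004 and 0.004 m and horizontal distance between socket_large and seat_c below 0.004 m and angle between socket_large's own z axis and vertical below 0.1 rad and contact force between the fingers and socket_large above 2 N))), for 0.3 s.
At the end, for the whole second after the job is handed in: Pointer within 0.1 rad of zero; the socket matching the mounted nut (small 18, medium 24, large 30 mm) has its mouth within 4 mm of the flange face and of the nut's axis, upright within 0.1 rad, fingers on it with over 2 N; the other two sockets on the bench (origin below 35 mm) (all of step 1 and ((horizontal distance between nut_a and spindle below 0.01 m and z of socket_small in the frame of seat_a between -0.004 and 0.004 m and horizontal distance between socket_small and seat_a below 0.004 m and angle between socket_small's own z axis and vertical below 0.1 rad and contact force between the fingers and socket_small above 2 N and height (world z) of each of socket_medium, socket_large below 0.035 m) or (horizontal distance between nut_b and spindle below 0.01 m and z of socket_medium in the frame of seat_b between -0.004 and 0.004 m and horizontal distance between socket_medium and seat_b below 0.004 m and angle between socket_medium's own z axis and vertical below 0.1 rad and contact force between the fingers and socket_medium above 2 N and height (world z) of each of socket_small, socket_large below 0.035 m) or (horizontal distance between nut_c and spindle below 0.01 m and z of socket_large in the frame of seat_c between -0.004 and 0.004 m and horizontal distance between socket_large and seat_c below 0.004 m and angle between socket_large's own z axis and vertical below 0.1 rad and contact force between the fingers and socket_large above 2 N and height (world z) of each of socket_small, socket_medium below 0.035 m))); the arm keeps its last pose, push and grip.
It fails at once if a bystander is moved more than 40 mm (distance of any of grease, tub, piston, driver from where it was at the start of the episode above 0.04 m).
It also fails if it takes over 72 s, if anything falls off the work surface, if the arm or the gripper's body presses on something with over 40 N, if the wrist force passes 120 N, or if a joint passes its speed limit or range.

### The arm

A 6-joint arm with a two-finger parallel gripper is mounted at the origin on the work surface. World frame = base frame: x ahead of the robot, y to its left, z up, the work surface at z = 0. Lengths are in m, angles in rad, forces in N, time in s.
With the tool pointing down it reaches from about 0.35 to 0.975 m from the base axis. Payload 4.9 kg.
Tool frame: the origin (TCP) lies on the centre line of the jaws, within the pads' length; the fingertips stand r.tip_extent ahead of it and the grasp point (between the pads) lies 6 mm ahead of it (r.tip_extent is the distance from the TCP to the fingertips, in m); z points along the fingers, x is the direction in which the jaws open and shut, and the axes are right-handed (so a half turn about z gives the same grasp; the last joint's range is limited). The gripper opens to 85 mm and grips with 20 to 120 N. Pads are 22 mm wide; open, the fingers measure 114 mm over their backs; the gripper's body (76 mm by 85 mm) begins 54 mm behind the grasp point. The pads swing forward as they close: fully open they stand 13 mm farther back than shut.
Start: joints at [-0.119, 0.053, 1.613, -0, 1.476, -0.119], TCP at [0.625, 0, 0.256] pointing down, gripper open.
Joint ranges: [-3.01, 3.01], [-1.01, 2.22], [0.06, 2.58], [-1.02, 4.17], [0.09, 2.62], [-3.14, 3.14]. Speed limits (rad/s): [2.57, 2.57, 3.14, 3.14, 3.14, 3.14].

### API

Orientations are given as a unit quaternion [w, x, y, z].
In Python, from plant import r gives the robot as it stands.
- The arm moves only by the tool send_rows, never from a script. Its argument "commands" is a list of rows, each an object of numbers: "x", "y", "z": the shift along the tool's x, y, z in cm; "twist": the turn about the tool's z in degrees. A call has exactly 10 rows; each row shifts and turns the commanded pose from where the row before left it, along the tool's axes as they then stand; what a row does not reach is not made up. A row lasts 1/8 s, in which the tool goes at most 62.5 mm and 10.7 degrees, less where a joint would pass 70% of its speed; a pose out of reach is approached as far as the arm can. A call with a gripper value outside its range is refused whole. "jaw" is the finger opening in cm, from 0 to 8.54, set as the call begins (left out, the last holds). The fingers move at their own pace and stop on an object; the grip force is fixed at half the most. Time passes only in rows, so rows that do not move let the fingers close, or fill a call up. It gives the time, the measured TCP pose, the force and the opening at its end, in the units of the state.
- r.sense(): the state, without advancing time (a new reading comes with each control period).
- r.capture(name): name is "scene" or "side" or "wrist"; returns the picture (480x640x3 uint8, blue, green, red); there is no depth.
- r.camera_info(name): a dict with "camera_matrix" (3x3 intrinsics, pixels), "position" and "attitude" of the camera in the world. Camera axes: x right, y up, looking along -z (the intrinsics and any distortion apply to the point x, -y, -z); pixel columns grow to the right and rows downward; lengths in m; the calibration is good to about 2 mm. The wrist camera is an equidistant fisheye: a pixel r from the principal point sees the ray r / f radians off the axis. A picture is of the moment at which its call begins: read the wrist's pose just before it. camera_info takes no time and is no camera call; for the wrist camera it gives the pose at the moment of the call.
- r.job_done(): hands the job in, once; it reports no verdict.
Trained networks look in the newest picture that a camera, given by its name, has taken for a name from the list of things; names that differ only in an ending like _2 or _b are one class to them, and where a whole thing is asked for, a point or a joint stands for the part that bears it (a point fixed in the world has none). Each returns a list of dicts, best first, with "confidence" (0 to 1); they miss things now and then, are a little off and sometimes report something else, mostly with a low value. They report only what shows in the picture. A call takes as long as a camera call. They do not tell look-alikes from the thing itself.
- r.search_frame(camera, thing): "xy" ([column, row] in pixels, amid what is visible of it).
- r.cut_out(camera, thing): "mask" (480x640 bool, what is visible of it) and "xy" ([column, row] in pixels, amid what is visible of it).
The state is a dict: "t": time; "q": joint angles; "joint_vel": joint speeds; "joint_torque": joint torques, N m; "tcp_pos": TCP position; "tool_rot": TCP orientation; "contact_force": force on the tool from outside, world axes, zero at the start; "wrist_torque": the same for the moment, N m; "opening": opening from 0.0 (shut) to 1.0 (fully open).
Only numpy, scipy, OpenCV 4.12 (cv2) and the standard library are available. Lean on these libraries where they do the work, as an engineer would, in place of code of your own. Each camera call takes 0.05 s, during which the arm holds its last target.

## Working session

There is one attempt and no reset: what is moved stays moved. The work goes in short steps, Python scripts to look and compute and a tool call to move; the robot and the scene stay as the last step left them, time stands still between calls to the robot, and variables do not carry over. Pictures are saved under pics/ and viewed, and the job is handed in when it is done.

Besides the shell and the picture viewer there is one more tool, called after "Emit:" as name([rows], argument=value, ...), one row to a line, values as JSON. send_rows: Moves the arm, as the interface text tells. Its arguments: {"type":"object","properties":{"commands":{"type":"array"},"jaw":{"type":"number"}},"required":["commands"]}

```bash
ls; mkdir -p pics; python3 - <<'E'
from plant import r
import cv2
s=r.sense();print(s['t'],s['q'],s['tcp_pos'],s['tool_rot'],s['opening'],r.tip_extent)
for n in("scene","side","wrist"):
    im=r.capture(n);cv2.imwrite(f"pics/{n}0.png",im);print(n,r.camera_info(n))
E
```

```text
pics
0.0 [-1.18985118e-01  5.33694888e-02  1.61428495e+00  4.09395481e-05
  1.47597720e+00 -1.19031555e-01] [6.24438917e-01 8.72408358e-05 2.55060527e-01] [-1.41274090e-04  9.99999480e-01  2.12594695e-05 -1.00986615e-03] 0.9981294415015897 0.025
scene {'camera_matrix': array([[582.23592231,   0.        , 312.17411572],
       [  0.        , 582.23592231, 240.24899895],
       [  0.        ,   0.        ,   1.        ]]), 'position': array([ 1.21629919, -0.55082   ,  1.13853614]), 'attitude': array([0.85177047, 0.28584486, 0.14093554, 0.41583285])}
side {'camera_matrix': array([[472.47403335,   0.        , 315.76344598],
       [  0.        , 472.47403335, 234.1641829 ],
       [  0.        ,   0.        ,   1.        ]]), 'position': array([0.32517829, 0.75335895, 0.57753266]), 'attitude': array([-0.1563191 , -0.08339773,  0.49097068,  0.85296949])}
wrist {'camera_matrix': array([[371.64829954,   0.        , 313.59829783],
       [  0.        , 371.64829954, 239.90194951],
       [  0.        ,   0.        ,   1.        ]]), 'position': array([0.62442246, 0.06470747, 0.37373469]), 'attitude': array([ 9.91502865e-01, -1.30078355e-01,  1.29517757e-03,  1.13373756e-04])}
```

View pics/scene0.png

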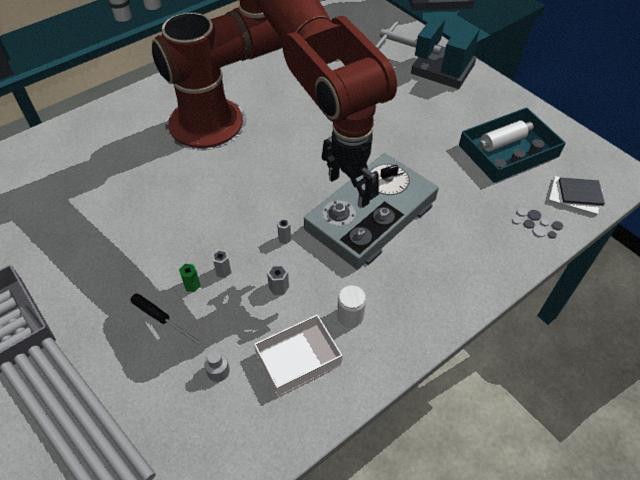

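View pics/side0.png

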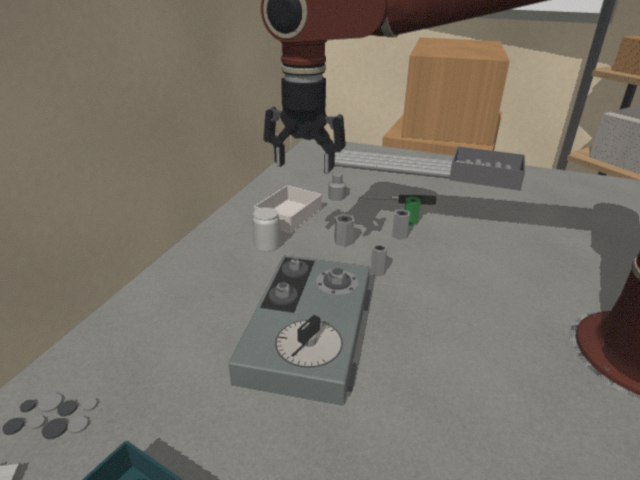

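View pics/wrist0.png

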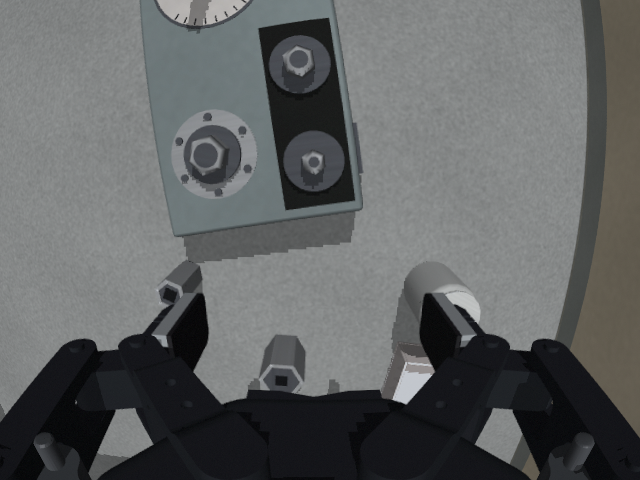

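Mounted nut (wrist 208,155) looks larger than both spares (300,62) and (313,160). Candidate sockets in the scene image are (284,231), (222,263) and (278,280). The green one at (190,277) is not meant.

```bash
cat > h.py <<'E'
import numpy as np,cv2
from scipy.spatial.transform import Rotation as R
def rot(q): return R.from_quat([q[1],q[2],q[3],q[0]]).as_matrix()
F=np.diag([1.,-1,-1])
def ray(name,ci,uv):
    K=ci['camera_matrix'];uv=np.asarray(uv,float).reshape(-1,1,2)
    if name=='wrist':
        p=(uv[:,0]-K[:2,2])/K[0,0];th=np.linalg.norm(p,axis=1,keepdims=True)
        d=np.c_[p/np.maximum(th,1e-9)*np.sin(th),np.cos(th)]
    else:
        p=cv2.undistortPoints(uv,K,None)[:,0];d=np.c_[p,np.ones(len(p))]
    return d@F@rot(ci['attitude']).T
def onz(name,ci,uv,z):
    d=ray(name,ci,uv);c=ci['position'];return c+d*((z-c[2])/d[:,2])[:,None]
def proj(name,ci,P):
    P=np.atleast_2d(P);p=(P-ci['position'])@rot(ci['attitude'])@F;K=ci['camera_matrix']
    if name=='wrist':
        rr=np.linalg.norm(p[:,:2],axis=1,keepdims=True);th=np.arctan2(rr,p[:,2:]);q=p[:,:2]/np.maximum(rr,1e-9)*th
    else: q=p[:,:2]/p[:,2:]
    return q*K[0,0]+K[:2,2]
E
python3 - <<'E'
from plant import r
from h import *
H={'spindle':.05,'tare':.06,'tare_grip':.077,'nut_a':.06,'socket_small':.031,'socket_medium':.031,'socket_large':.031,'grease':.04,'tester':.025,'piston':.035}
for n in("scene","side","wrist"):
    ci=r.camera_info(n)
    for t in H:
        if t=='spindle':continue
        for d in r.search_frame(n,t)[:4]:
            if d['confidence']>.2: print(n,t,np.round(d['xy']),round(d['confidence'],2),onz(n,ci,d['xy'],H[t])[0].round(4))
print(r.sense()['t'])
E
```

```text
scene tare [388. 174.] 0.81 [0.5216 0.2327 0.06  ]
scene tare [384. 216.] 0.24 [0.6172 0.1301 0.06  ]
scene tare_grip [390. 174.] 0.53 [0.5365 0.2232 0.077 ]
scene nut_a [363. 234.] 0.61 [0.628  0.0542 0.06  ]
scene nut_a [385. 216.] 0.55 [0.6202 0.1304 0.06  ]
scene socket_medium [190. 275.] 0.94 [ 0.4597 -0.3189  0.031 ]
scene socket_medium [221. 261.] 0.68 [ 0.4681 -0.2409  0.031 ]
scene socket_large [277. 283.] 0.7 [ 0.5978 -0.1739  0.031 ]
scene socket_large [298. 358.] 0.22 [ 0.7755 -0.2472  0.031 ]
scene grease [350. 306.] 0.79 [ 0.7511 -0.0862  0.04  ]
scene grease [284. 229.] 0.64 [ 0.489  -0.0723  0.04  ]
scene grease [153. 313.] 0.42 [ 0.5004 -0.4335  0.04  ]
scene grease [360. 236.] 0.3 [0.6158 0.0564 0.04  ]
scene tester [371. 212.] 0.93 [0.5676 0.1356 0.025 ]
scene tester [211. 367.] 0.45 [ 0.6782 -0.3995  0.025 ]
scene tester [356. 236.] 0.33 [0.6036 0.0586 0.025 ]
scene piston [215. 367.] 0.84 [ 0.6893 -0.3954  0.035 ]
scene piston [385. 216.] 0.22 [0.6058 0.147  0.035 ]
side tare [308. 334.] 0.6 [0.5296 0.2202 0.06  ]
side tare [342. 230.] 0.21 [ 0.5821 -0.1194  0.06
[... 583 characters left out ...]
38.] 0.6 [0.5417 0.1933 0.025 ]
side piston [337. 189.] 0.85 [ 0.6749 -0.3698  0.035 ]
wrist nut_a [297.  62.] 0.75 [0.6103 0.1342 0.06  ]
wrist nut_a [313. 159.] 0.65 [0.6241 0.051  0.06  ]
wrist nut_a [213. 155.] 0.58 [0.5379 0.0565 0.06  ]
wrist socket_small [175. 286.] 0.85 [ 0.4789 -0.077   0.031 ]
wrist socket_small [302.  64.] 0.29 [0.6135 0.1392 0.031 ]
wrist socket_large [286. 365.] 0.62 [ 0.594  -0.1702  0.031 ]
wrist grease [434. 290.] 0.57 [ 0.7454 -0.0765  0.04  ]
wrist grease [298.  62.] 0.35 [0.6103 0.1388 0.04  ]
wrist tester [243. 102.] 0.77 [0.5583 0.1045 0.025 ]
wrist tester [210. 152.] 0.68 [0.5254 0.0585 0.025 ]
wrist piston [180. 286.] 0.62 [ 0.4872 -0.0749  0.035 ]
1.5
```

```bash
python3 - <<'E'
import cv2,numpy as np
a=cv2.imread('pics/side0.png')[245:400,225:385];b=cv2.imread('pics/wrist0.png')[0:240,140:370]
cv2.imwrite('pics/c1.png',cv2.resize(a,None,fx=5,fy=3.8*1,interpolation=2)[:600])
cv2.imwrite('pics/c2.png',cv2.resize(b,None,fx=2.5,fy=2.5,interpolation=2))
E
```

```text
(no output)
```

View pics/c1.png

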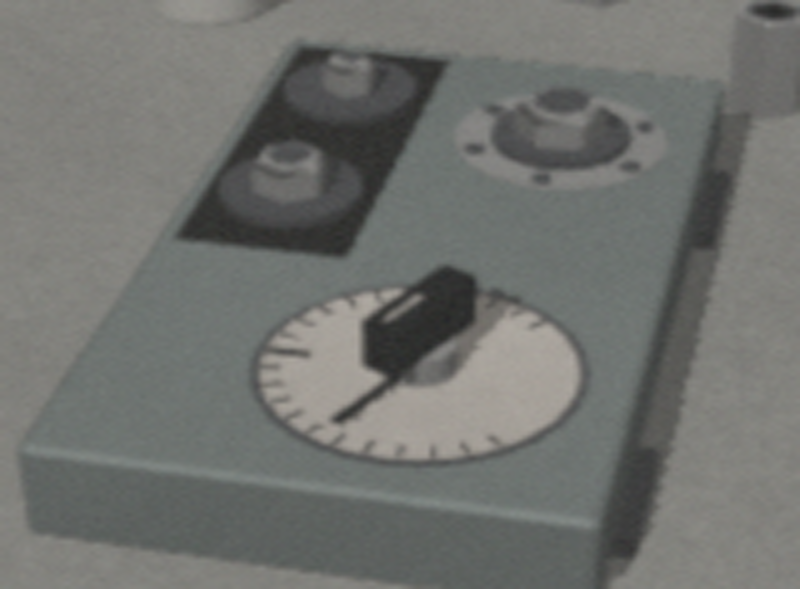

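View pics/c2.png

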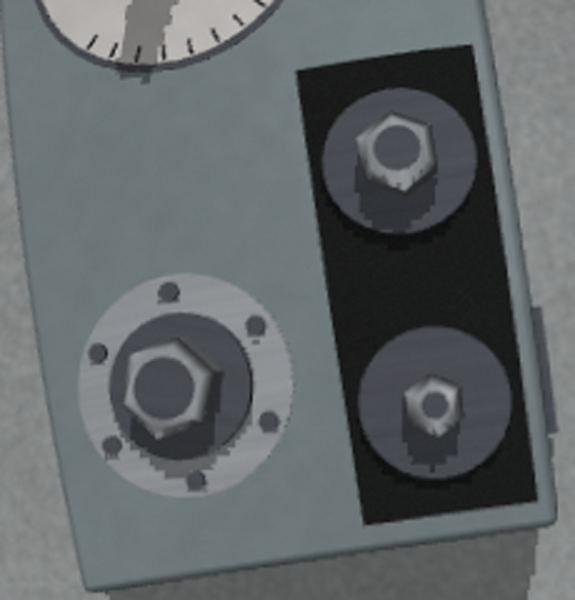

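```bash
python3 - <<'E'
from plant import r
from h import *
w=r.camera_info('wrist');s=r.camera_info('side')
c2=lambda u,v:[140+u/2.5,v/2.5]
c1=lambda u,v:[225+u/5,245+v/3.8]
pl=onz('wrist',w,c2(186,385),.0515)[0];sa=onz('wrist',w,c2(399,161),.056)[0];sb=onz('wrist',w,c2(435,402),.056)[0]
pls=onz('side',s,c1(561,140),.0515)[0];d=onz('side',s,c1(419,374),.0515)[0]
sas=onz('side',s,c1(291,188),.056)[0];sbs=onz('side',s,c1(351,91),.056)[0]
print(pl,sa,sb);print(pls,sas,sbs,d)
L=np.array([[-35,-85],[52,-20],[52,-105],[-35,-85],[52,-20],[52,-105],[-20,85]])/1e3
def fit(L,P):
    a=L-L.mean(0);b=P-P.mean(0);th=np.arctan2((a[:,0]*b[:,1]-a[:,1]*b[:,0]).sum(),(a*b).sum())
    M=np.array([[np.cos(th),-np.sin(th)],[np.sin(th),np.cos(th)]]);t=P.mean(0)-M@L.mean(0);print('yaw',th,'t',t,'res mm',((L@M.T+t-P)*1e3).round(1).tolist());return th,M,t
P=np.array([pl,sa,sb,pls,sas,sbs,d])[:,:2]
fit(L[:3],P[:3]);fit(L[3:],P[3:]);th,M,t=fit(L,P)
k=M@L[6]+t;print('knob',k,'spindle',M@L[0]+t)
tip=onz('side',s,c1(335,420),.054)[0];v=tip[:2]-k;print('tip',tip,np.hypot(*v),'tare',np.arctan2(v[1],v[0])-th)
z=onz('side',s,c1(277,350),.0515)[0];v=z[:2]-k;print('zero',np.arctan2(v[1],v[0])-th)
print(proj('wrist',w,np.r_[k,.077]))
E
```

```text
[0.53676245 0.05681057 0.0515    ] [0.61252133 0.13306031 0.056     ] [0.62468538 0.04929079 0.056     ]
[0.53412021 0.05868405 0.0515    ] [0.6107712  0.13633807 0.056     ] [0.62168426 0.05395399 0.056     ] [0.52461022 0.23178488 0.0515    ]
yaw 0.14435958089601936 t [0.55849218 0.14568369] res mm [[-0.7, -0.3], [0.3, 0.3], [0.4, -0.0]]
yaw 0.1416056527558793 t [0.55625869 0.14939858] res mm [[-0.5, 1.6], [-0.2, 0.6], [0.9, -1.2], [-0.1, -1.1]]
yaw 0.14350921817433054 t [0.55720819 0.14780042] res mm [[-2.0, 1.9], [-1.0, 2.4], [-1.0, 2.0], [0.6, -0.0], [0.8, -0.9], [2.0, -2.6], [0.6, -2.7]]
knob [0.52525733 0.22906629] spindle [0.53472444 0.0586686 ]
tip [0.53811354 0.26795539 0.054     ] 0.04095905041554862 tare 1.1080106530487903
zero -0.02349525309635654
[[197.43745294 -36.27250795]]
```

Fit is consistent with the given layout to about 2 mm. The knob is at about (0.525, 0.229), tare is about 1.1 rad, and the mounted nut is the largest. Moving to hover over the knob, jaws across the bar.

Emit:
send_rows([
  {"x": -1.65,"y": -3.8,"z": 1.5},
  {"x": -1.65,"y": -3.8,"z": 1.5},
  {"x": -1.65,"y": -3.8,"z": 1.5},
  {"x": -1.65,"y": -3.8,"z": 1.5},
  {"x": -1.65,"y": -3.8,"z": 1.5},
  {"x": -1.65,"y": -3.8,"z": 1.5},
  {"twist": 9.0},
  {"twist": 9.0},
  {"x": 0},
  {"x": 0},
], jaw=8.54)

```text
invalid input at $.commands[0]: expected keys x, y, z, twist
```

```bash
python3 - <<'E'
from plant import r
import cv2
for n in("side","wrist"): cv2.imwrite(f"pics/{n}1.png",r.capture(n))
a=cv2.imread('pics/side1.png')[220:400,200:400]
cv2.imwrite('pics/c3.png',cv2.resize(a,None,fx=3.3,fy=3.3,interpolation=2))
E
```

```text
(no output)
```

View pics/wrist1.png

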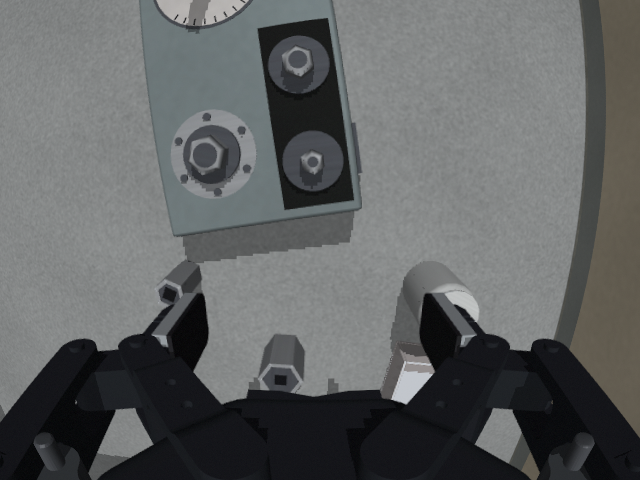

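View pics/c3.png

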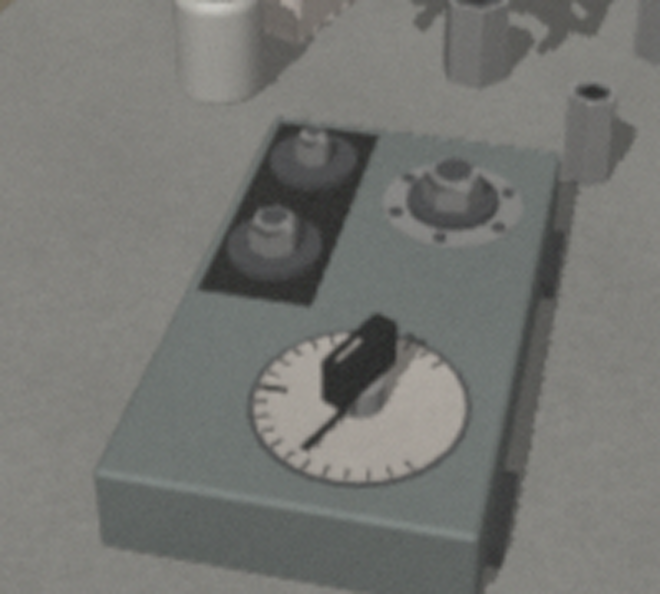

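The call was refused because all four keys are needed, so the view is unchanged. Sending again.

Emit:
send_rows([
  {"x": -1.65,"y": -3.8,"z": 1.5,"twist": 0},
  {"x": -1.65,"y": -3.8,"z": 1.5,"twist": 0},
  {"x": -1.65,"y": -3.8,"z": 1.5,"twist": 0},
  {"x": -1.65,"y": -3.8,"z": 1.5,"twist": 0},
  {"x": -1.65,"y": -3.8,"z": 1.5,"twist": 0},
  {"x": -1.65,"y": -3.8,"z": 1.5,"twist": 0},
  {"x": 0,"y": 0,"z": 0,"twist": 9.0},
  {"x": 0,"y": 0,"z": 0,"twist": 9.0},
  {"x": 0,"y": 0,"z": 0,"twist": 0},
  {"x": 0,"y": 0,"z": 0,"twist": 0},
], jaw=8.54)

```text
t: 2.85
tcp_pos: [0.5261, 0.2279, 0.1664]
tool_rot: [-0.0, 0.988, -0.155, 0.0]
contact_force: [0.3, 1.7, -0.5]
opening: 0.998
```

```bash
python3 - <<'E'
from plant import r
import cv2
for n in("side","wrist"): cv2.imwrite(f"pics/{n}2.png",r.capture(n))
print(r.camera_info('wrist'),r.sense()['q'])
E
```

```text
{'camera_matrix': array([[371.64829954,   0.        , 313.59829783],
       [  0.        , 371.64829954, 239.90194951],
       [  0.        ,   0.        ,   1.        ]]), 'position': array([0.54578401, 0.28936918, 0.28478491]), 'attitude': array([ 0.97935133, -0.12862491,  0.02064078, -0.15459807])} [2.78954998e-01 2.68285667e-03 1.81792054e+00 2.70675086e-06
 1.32085522e+00 5.92021562e-01]
```

View pics/wrist2.png

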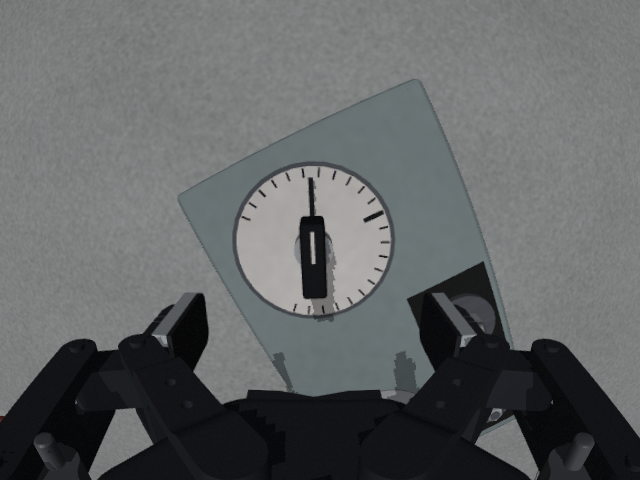

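View pics/side2.png

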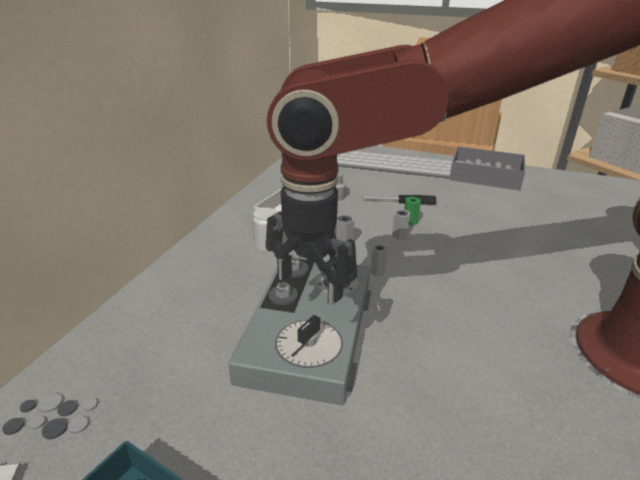

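```bash
python3 - <<'E'
from plant import r
from h import *
w=r.camera_info('wrist');s=r.camera_info('side')
print('top of bar',onz('wrist',w,[[313,257],[313,217],[313,298]],.09))
print('dial',onz('wrist',w,[[313.5,239.5]],.0515))
print('tip',onz('wrist',w,[[310.5,179]],.054),'zero',onz('wrist',w,[[365,220],[383,213]],.0515))
print('tcp in side',proj('side',s,[r.sense()['tcp_pos'],[.526,.228,.077]]),'wrist',proj('wrist',w,r.sense()['tcp_pos']))
print(r.sense()['tcp_pos'],r.sense()['tool_rot'])
E
```

```text
top of bar [[0.52630306 0.23070418 0.09      ]
 [0.53321284 0.25200895 0.09      ]
 [0.5187067  0.20729141 0.09      ]]
dial [[0.52643989 0.23034888 0.0515    ]]
tip [[0.53685967 0.26855417 0.054     ]] zero [[0.56206523 0.23250416 0.0515    ]
 [0.57460238 0.23337858 0.0515    ]]
tcp in side [[309.12495192 282.89772819]
 [308.90556352 329.40768004]] wrist [[314.38912755 328.38564898]]
[0.52608131 0.22786625 0.16639132] [-2.94603413e-05  9.87773607e-01 -1.55895148e-01  6.02088450e-05]
```

Emit:
send_rows([
  {"x": 0,"y": -0.1,"z": 1.6,"twist": 0},
  {"x": 0,"y": 0,"z": 1.6,"twist": 0},
  {"x": 0,"y": 0,"z": 1.6,"twist": 0},
  {"x": 0,"y": 0,"z": 1.6,"twist": 0},
  {"x": 0,"y": 0,"z": 1.1,"twist": 0},
  {"x": 0,"y": 0,"z": 0.6,"twist": 0},
  {"x": 0,"y": 0,"z": 0,"twist": 0},
  {"x": 0,"y": 0,"z": 0,"twist": 0},
  {"x": 0,"y": 0,"z": 0,"twist": 0},
  {"x": 0,"y": 0,"z": 0,"twist": 0},
])

```text
t: 4.2
tcp_pos: [0.5266, 0.229, 0.0858]
tool_rot: [-0.0, 0.988, -0.156, 0.0]
contact_force: [0.0, -0.7, -0.8]
opening: 1.005
```

Emit:
send_rows([
  {"x": 0,"y": 0,"z": 0,"twist": 0},
  {"x": 0,"y": 0,"z": 0,"twist": 0},
  {"x": 0,"y": 0,"z": 0,"twist": 0},
  {"x": 0,"y": 0,"z": 0,"twist": 0},
  {"x": 0,"y": 0,"z": 0,"twist": 0},
  {"x": 0,"y": 0,"z": 0,"twist": 0},
  {"x": 0,"y": 0,"z": 0,"twist": 0},
  {"x": 0,"y": 0,"z": 0,"twist": 0},
  {"x": 0,"y": 0,"z": 0,"twist": 0},
  {"x": 0,"y": 0,"z": 0,"twist": 0},
], jaw=0)

```text
t: 5.45
tcp_pos: [0.5262, 0.229, 0.0856]
tool_rot: [0.0, 0.988, -0.156, -0.0]
contact_force: [-3.9, -0.8, 4.5]
opening: 0.235
```

```bash
python3 - <<'E'
from plant import r
import cv2
a=r.capture('wrist');cv2.imwrite("pics/w3.png",a)
print(r.sense()['q'],r.sense()['wrist_torque'])
E
```

```text
[2.80761012e-01 9.98815100e-02 1.86431400e+00 9.94247777e-05
 1.17768239e+00 5.94831426e-01] [-0.15473737  0.60394102  0.00074851]
```

View pics/w3.png

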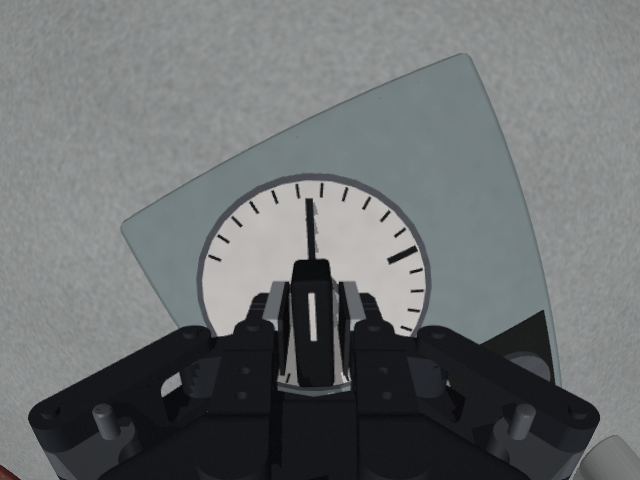

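Grip on bar. Counting ticks from the zero mark (402,255) to the pointer (309,200) gives about 5.5 ticks, or 66°. The geometry gave 63.5°. Turning 65°.

Emit:
send_rows([
  {"x": 0,"y": 0,"z": 0,"twist": 8.1},
  {"x": 0,"y": 0,"z": 0,"twist": 8.1},
  {"x": 0,"y": 0,"z": 0,"twist": 8.1},
  {"x": 0,"y": 0,"z": 0,"twist": 8.1},
  {"x": 0,"y": 0,"z": 0,"twist": 8.1},
  {"x": 0,"y": 0,"z": 0,"twist": 8.1},
  {"x": 0,"y": 0,"z": 0,"twist": 8.1},
  {"x": 0,"y": 0,"z": 0,"twist": 8.1},
  {"x": 0,"y": 0,"z": 0,"twist": 0},
  {"x": 0,"y": 0,"z": 0,"twist": 0},
])

```text
t: 6.75
tcp_pos: [0.5269, 0.2283, 0.0856]
tool_rot: [0.0, 0.751, -0.661, 0.001]
contact_force: [-0.7, -4.5, 4.7]
opening: 0.234
```

```bash
python3 - <<'E'
from plant import r
import cv2
a=r.capture('wrist');cv2.imwrite("pics/w4.png",a)
print(r.sense()['q'],r.sense()['wrist_torque'])
E
```

```text
[ 2.80093579e-01  1.00031724e-01  1.86411379e+00 -1.77793965e-03
  1.17669613e+00  1.72396410e+00] [-0.8829401   0.08703583  0.01498938]
```

View pics/w4.png

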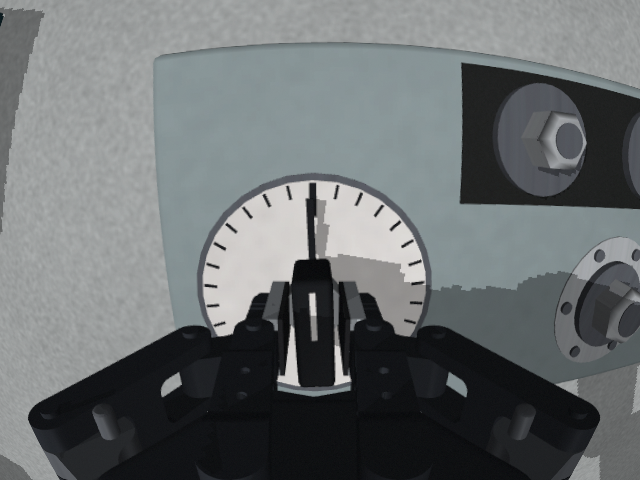

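Pointer tip at (311,205) lies on the long mark at (313,188), within about 2°. Releasing and rising.

Emit:
send_rows([
  {"x": 0,"y": 0,"z": 0,"twist": 0},
  {"x": 0,"y": 0,"z": 0,"twist": 0},
  {"x": 0,"y": 0,"z": 0,"twist": 0},
  {"x": 0,"y": 0,"z": 0,"twist": 0},
  {"x": 0,"y": 0,"z": 0,"twist": 0},
  {"x": 0,"y": 0,"z": 0,"twist": 0},
  {"x": 0,"y": 0,"z": -3,"twist": 0},
  {"x": 0,"y": 0,"z": -3,"twist": 0},
  {"x": 0,"y": 0,"z": -3,"twist": 0},
  {"x": 0,"y": 0,"z": -3,"twist": 0},
], jaw=8.54)

```text
t: 8.05
tcp_pos: [0.5262, 0.2289, 0.2063]
tool_rot: [-0.0, 0.75, -0.661, -0.0]
contact_force: [1.0, -0.2, -0.3]
opening: 0.998
```

```bash
python3 - <<'E'
from plant import r
import cv2
a=r.capture('wrist');cv2.imwrite("pics/w5.png",a)
print(r.sense()['q'],r.sense()['tcp_pos'],r.camera_info('wrist'))
E
```

```text
[ 2.80794218e-01 -3.59425111e-02  1.77781292e+00  2.84413985e-05
  1.39187775e+00  1.72580558e+00] [0.52843687 0.22964067 0.21149953] {'camera_matrix': array([[371.64829954,   0.        , 313.59829783],
       [  0.        , 371.64829954, 239.90194951],
       [  0.        ,   0.        ,   1.        ]]), 'position': array([0.59173519, 0.23718906, 0.33038478]), 'attitude': array([ 0.74411165, -0.09466312,  0.08400363, -0.65595742])}
```

View pics/w5.png

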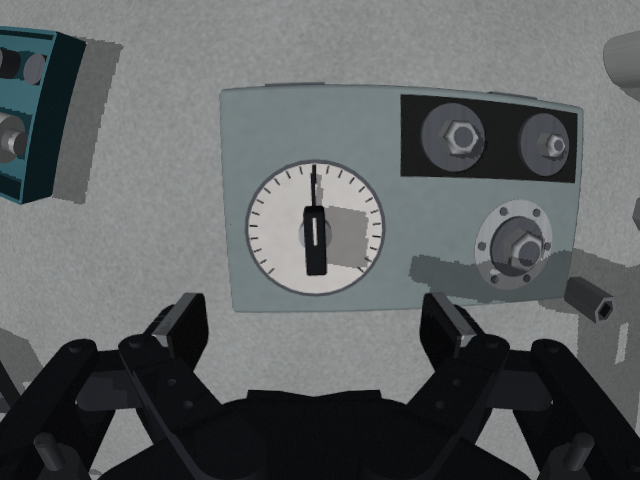

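```bash
python3 - <<'E'
import cv2,numpy as np
a=cv2.imread('pics/wrist0.png')[320:400,240:320];b=cv2.imread('pics/scene0.png')[255:300,250:310];c=cv2.imread('pics/wrist0.png')[110:200,160:260]
f=lambda i:cv2.resize(i,(390,390*i.shape[0]//i.shape[1]),interpolation=2)
A,B,C=f(a),f(b),f(c);h=max(x.shape[0] for x in(A,B))
o=np.zeros((h,780,3),np.uint8);o[:A.shape[0],:390]=A;o[:B.shape[0],390:]=B
cv2.imwrite('pics/c6.png',o);cv2.imwrite('pics/c7.png',f(c))
E
cat > plan.py <<'E'
import numpy as np,sys
# plan(cur xyz,phi -> target), n rows, prints rows in tool axes (cm, deg)
def plan(c,t,n):
    c=np.array(c,float);t=np.array(t,float);d=(t-c)/n;phi=c[3];out=[]
    for i in range(n):
        p=np.radians(phi);
        # tool x=(cos,sin) y=(sin,-cos)
        out.append((round(100*(d[0]*np.cos(p)+d[1]*np.sin(p)),2),round(100*(d[0]*np.sin(p)-d[1]*np.cos(p)),2),round(-100*d[2],2),round(-d[3],2)))
        phi+=d[3]
    for o in out: print('{"x": %g, "y": %g, "z": %g, "twist": %g},'%o)
def phi(q): return np.degrees(2*np.arctan2(q[2],q[1]))
E
```

```text
(no output)
```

View pics/c6.png

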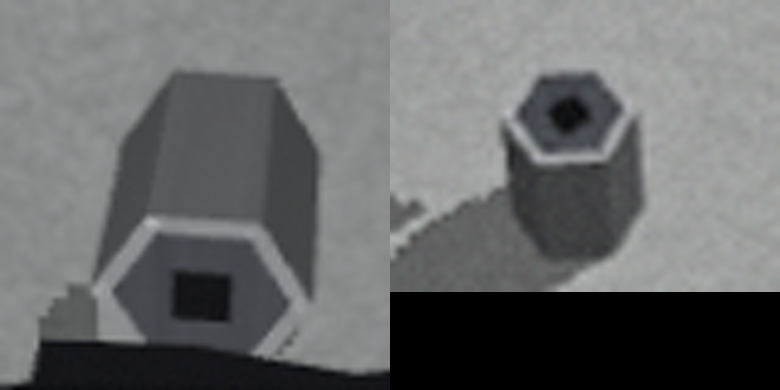

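View pics/c7.png

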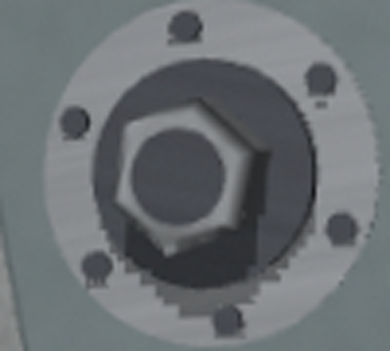

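```bash
python3 - <<'E'
from plan import *
from plant import r
s=r.sense();p=phi(s['tool_rot']);print(s['tcp_pos'],p)
plan([*s['tcp_pos'],p],[.475,.06,.2,-90],6)
E
```

```text
[0.52843687 0.22964067 0.21149953] -82.79333631699957
{"x": 2.69, "y": 1.24, "z": 0.19, "twist": 1.2},
{"x": 2.72, "y": 1.18, "z": 0.19, "twist": 1.2},
{"x": 2.74, "y": 1.12, "z": 0.19, "twist": 1.2},
{"x": 2.77, "y": 1.07, "z": 0.19, "twist": 1.2},
{"x": 2.79, "y": 1.01, "z": 0.19, "twist": 1.2},
{"x": 2.81, "y": 0.95, "z": 0.19, "twist": 1.2},
```

Emit:
send_rows([
  {"x": 2.7,"y": 1.2,"z": 0.2,"twist": 1.2},
  {"x": 2.7,"y": 1.2,"z": 0.2,"twist": 1.2},
  {"x": 2.75,"y": 1.1,"z": 0.2,"twist": 1.2},
  {"x": 2.75,"y": 1.1,"z": 0.2,"twist": 1.2},
  {"x": 2.8,"y": 1.0,"z": 0.2,"twist": 1.2},
  {"x": 2.8,"y": 0.95,"z": 0.2,"twist": 1.2},
  {"x": 0,"y": 0,"z": 0,"twist": 0},
  {"x": 0,"y": 0,"z": 0,"twist": 0},
  {"x": 0,"y": 0,"z": 0,"twist": 0},
  {"x": 0,"y": 0,"z": 0,"twist": 0},
])

```text
t: 9.35
tcp_pos: [0.4732, 0.0601, 0.1934]
tool_rot: [-0.0, 0.707, -0.707, -0.0]
contact_force: [0.1, -0.6, 0.1]
opening: 0.998
```

```bash
python3 - <<'E'
from plant import r
import cv2,pickle
ci=r.camera_info('wrist')
a=r.capture('wrist');cv2.imwrite("pics/w6.png",a);pickle.dump(ci,open('w6.pkl','wb'))
print(ci['position'],r.sense()['tcp_pos'])
E
```

```text
[0.53787916 0.05983718 0.31171596] [0.4731421  0.06003763 0.19331433]
```

View pics/w6.png

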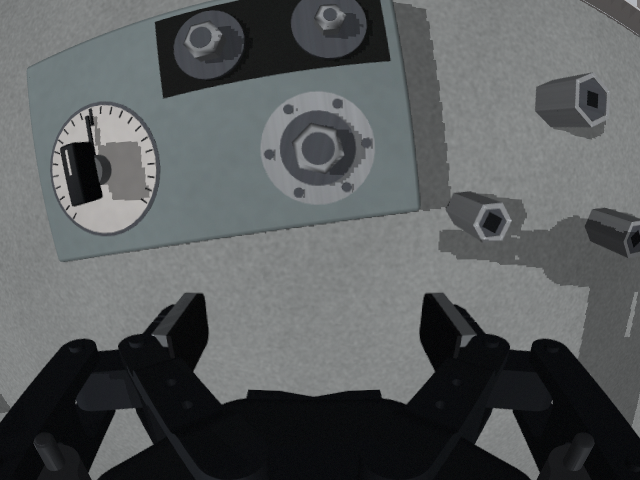

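```bash
python3 - <<'E'
import cv2
a=cv2.imread('pics/w6.png')[85:215,250:390]
cv2.imwrite('pics/c8.png',cv2.resize(a,None,fx=4.5,fy=4.5,interpolation=2))
E
```

```text
(no output)
```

View pics/c8.png

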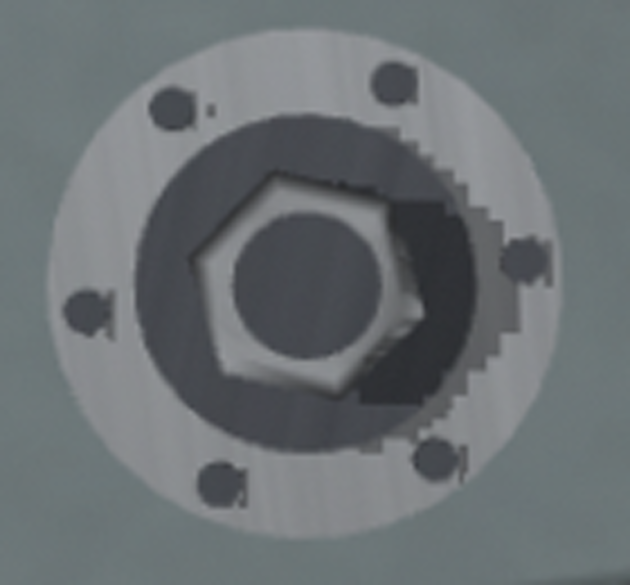

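```bash
python3 - <<'E'
import pickle
from h import *
from scipy.optimize import least_squares
ci=pickle.load(open('w6.pkl','rb'))
g=lambda u,v:[250+u/4.5-.4,85+v/4.5-.4]
V=np.array([g(*p) for p in[(277,172),(392,207),(424,310),(338,395),(225,375),(190,260)]])
W=onz('wrist',ci,V,.070)[:,:2]
c=W.mean(0);d=W-c;print('c',c,'R',np.hypot(*d.T)*1e3,'ang',np.degrees(np.arctan2(d[:,1],d[:,0]))%60)
print('plate',onz('wrist',ci,g(305,284),.0515),'flange',onz('wrist',ci,g(306,283),.056))
e=onz('wrist',ci,[g(48,284),g(561,284)],.0515);print(np.linalg.norm(e[0]-e[1]))
E
```

```text
c [0.53431892 0.05689402] R [17.090236   16.66277814 17.03550786 16.35492384 17.50179519 17.27451366] ang [14.9329008  13.88575959 18.81844669 15.63082963 17.2430766  17.15618578]
plate [[0.53438886 0.05708796 0.0515    ]] flange [[0.53460256 0.05698444 0.056     ]]
0.07962146558514295
```

```bash
python3 - <<'E'
from plan import *
from plant import r
s=r.sense();p=phi(s['tool_rot']);print(s['tcp_pos'],p)
plan([*s['tcp_pos'],p],[.527,-.172,.193,-93],6)
E
```

```text
[0.4731421  0.06003763 0.19331433] -89.94108197550327
{"x": 3.87, "y": -0.89, "z": 0.01, "twist": 0.51},
{"x": 3.86, "y": -0.93, "z": 0.01, "twist": 0.51},
{"x": 3.85, "y": -0.96, "z": 0.01, "twist": 0.51},
{"x": 3.84, "y": -1, "z": 0.01, "twist": 0.51},
{"x": 3.83, "y": -1.03, "z": 0.01, "twist": 0.51},
{"x": 3.82, "y": -1.06, "z": 0.01, "twist": 0.51},
```

Emit:
send_rows([
  {"x": 3.85,"y": -0.9,"z": 0,"twist": 0.5},
  {"x": 3.85,"y": -0.95,"z": 0,"twist": 0.5},
  {"x": 3.85,"y": -0.95,"z": 0,"twist": 0.5},
  {"x": 3.85,"y": -1.0,"z": 0,"twist": 0.5},
  {"x": 3.85,"y": -1.0,"z": 0,"twist": 0.5},
  {"x": 3.8,"y": -1.05,"z": 0,"twist": 0.5},
  {"x": 0,"y": 0,"z": 0,"twist": 0},
  {"x": 0,"y": 0,"z": 0,"twist": 0},
  {"x": 0,"y": 0,"z": 0,"twist": 0},
  {"x": 0,"y": 0,"z": 0,"twist": 0},
])

```text
t: 10.65
tcp_pos: [0.5264, -0.1713, 0.1934]
tool_rot: [0.0, -0.689, 0.725, -0.0]
contact_force: [0.3, -0.1, 0.6]
opening: 0.997
```

```bash
python3 - <<'E'
from plant import r
import cv2,pickle
ci=r.camera_info('wrist')
a=r.capture('wrist');cv2.imwrite("pics/w7.png",a);pickle.dump(ci,open('w7.pkl','wb'))
print(ci['position'],r.sense()['tcp_pos'])
for t in('socket_large','socket_medium','socket_small'):
  for d in r.search_frame('wrist',t)[:3]: print(t,d)
E
```

```text
[ 0.59103625 -0.17496505  0.31172462] [ 0.52644488 -0.17142844  0.19334206]
socket_large {'xy': [304.0, 146.2], 'confidence': 0.85}
socket_large {'xy': [78.5, 202.1], 'confidence': 0.41}
socket_medium {'xy': [485.5, 290.8], 'confidence': 0.84}
socket_medium {'xy': [404.1, 287.3], 'confidence': 0.69}
socket_medium {'xy': [74.8, 203.7], 'confidence': 0.37}
socket_small {'xy': [551.3, 45.1], 'confidence': 0.64}
socket_small {'xy': [200.3, 279.0], 'confidence': 0.56}
```

View pics/w7.png

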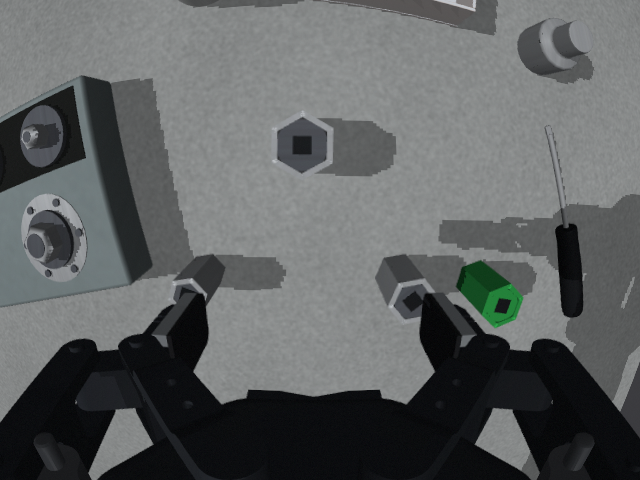

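Candidates for the wanted socket: grey (303,146), grey small (200,280), grey (403,287) and green (490,292), which is excluded. Choosing (303,146), checking its size in a crop.

```bash
python3 - <<'E'
import cv2
a=cv2.imread('pics/w7.png')[100:190,255:350]
cv2.imwrite('pics/c9.png',cv2.resize(a,None,fx=6,fy=6,interpolation=2))
E
```

```text
(no output)
```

View pics/c9.png

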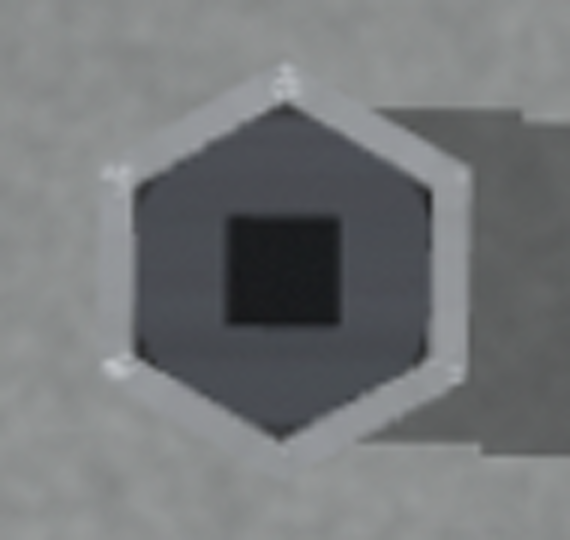

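```bash
python3 - <<'E'
import pickle
from h import *
from plan import *
from plant import r
ci=pickle.load(open('w7.pkl','rb'))
g=lambda u,v:[255+u/6-.4,100+v/6-.4]
V=np.array([g(*p) for p in[(286,65),(470,170),(465,380),(285,472),(102,372),(103,170)]])
W=onz('wrist',ci,V,.062)[:,:2]
c=W.mean(0);d=W-c;print('c',c,'R',np.hypot(*d.T)*1e3,'flat ang',(np.degrees(np.arctan2(d[:,1],d[:,0]))+30)%60)
s=r.sense();p=phi(s['tool_rot']);p=p-360 if p>0 else p;print(p,s['tcp_pos'])
plan([*s['tcp_pos'],p],[*c,.11,-93],5)
E
```

```text
c [ 0.59012017 -0.16738414] R [23.09837091 23.41081951 23.47796822 22.62245166 23.33076128 23.23876413] flat ang [26.63058096 26.01455247 25.67219536 26.91791974 25.62007361 27.19177529]
-92.97041895135789 [ 0.52648466 -0.17186885  0.19339142]
{"x": -0.16, "y": -1.27, "z": 1.67, "twist": 0.01},
{"x": -0.16, "y": -1.27, "z": 1.67, "twist": 0.01},
{"x": -0.16, "y": -1.27, "z": 1.67, "twist": 0.01},
{"x": -0.16, "y": -1.27, "z": 1.67, "twist": 0.01},
{"x": -0.16, "y": -1.27, "z": 1.67, "twist": 0.01},
```

Emit:
send_rows([
  {"x": -0.2,"y": -1.6,"z": 2,"twist": 0.7},
  {"x": -0.2,"y": -1.6,"z": 2,"twist": 0},
  {"x": -0.2,"y": -1.6,"z": 2,"twist": 0},
  {"x": -0.2,"y": -1.6,"z": 2,"twist": 0},
  {"x": 0,"y": 0,"z": 1.7,"twist": 0},
  {"x": 0,"y": 0,"z": 1.7,"twist": 0},
  {"x": 0,"y": 0,"z": 1.7,"twist": 0},
  {"x": 0,"y": 0,"z": 1.6,"twist": 0},
  {"x": 0,"y": 0,"z": 0,"twist": 0},
  {"x": 0,"y": 0,"z": 0,"twist": 0},
])

```text
t: 12.1
tcp_pos: [0.5912, -0.1684, 0.0468]
tool_rot: [0.0, -0.684, 0.73, -0.0]
contact_force: [-0.2, -0.4, 0.3]
opening: 0.994
```

```bash
python3 - <<'E'
from plant import r
import cv2
cv2.imwrite("pics/w8.png",r.capture('wrist'))
s=r.sense();print(s['tcp_pos'],s['contact_force'])
E
```

```text
[ 0.5914756  -0.16845624  0.0472073 ] [ 0.22787048 -0.38835145 -0.06326466]
```

View pics/w8.png

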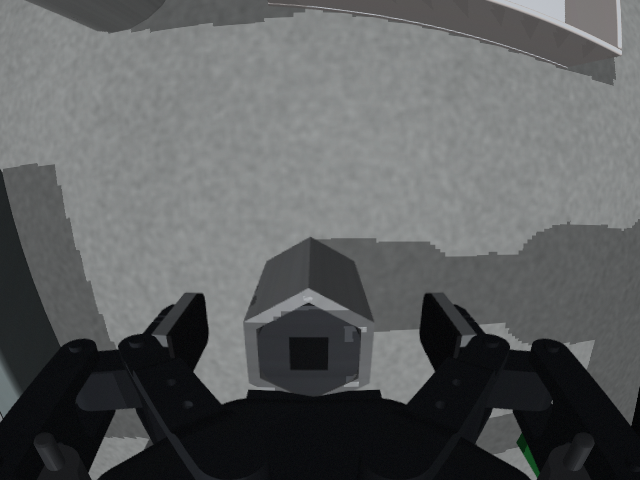

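Socket centred between the open pads (309,345). Closing.

Emit:
send_rows([
  {"x": 0,"y": 0.1,"z": 0,"twist": 0},
  {"x": 0,"y": 0,"z": 0,"twist": 0},
  {"x": 0,"y": 0,"z": 0,"twist": 0},
  {"x": 0,"y": 0,"z": 0,"twist": 0},
  {"x": 0,"y": 0,"z": 0,"twist": 0},
  {"x": 0,"y": 0,"z": 0,"twist": 0},
  {"x": 0,"y": 0,"z": 0,"twist": 0},
  {"x": 0,"y": 0,"z": 0,"twist": 0},
  {"x": 0,"y": 0,"z": 0,"twist": 0},
  {"x": 0,"y": 0,"z": 0,"twist": 0},
], jaw=0)

```text
t: 13.4
tcp_pos: [0.5903, -0.1681, 0.0469]
tool_rot: [0.0, -0.684, 0.73, -0.0]
contact_force: [-1.3, 1.4, 4.7]
opening: 0.475
```

```bash
python3 - <<'E'
from plant import r
import cv2
from plan import *
s=r.sense();p=phi(s['tool_rot']);p=p-360 if p>0 else p;print(s['tcp_pos'],p)
c=list(s['tcp_pos'])
plan([*c,p],[c[0],c[1],.166,p],4)
plan([c[0],c[1],.166,p],[.5344,.057,.166,p+20],6)
cv2.imwrite("pics/w9.png",r.capture('wrist'))
E
```

```text
[ 0.59030233 -0.16812745  0.0469327 ] -93.69849424174572
{"x": -0, "y": 0, "z": -2.98, "twist": -0},
{"x": -0, "y": 0, "z": -2.98, "twist": -0},
{"x": -0, "y": 0, "z": -2.98, "twist": -0},
{"x": -0, "y": 0, "z": -2.98, "twist": -0},
{"x": -3.68, "y": 1.17, "z": -0, "twist": -3.33},
{"x": -3.75, "y": 0.96, "z": -0, "twist": -3.33},
{"x": -3.8, "y": 0.74, "z": -0, "twist": -3.33},
{"x": -3.83, "y": 0.51, "z": -0, "twist": -3.33},
{"x": -3.86, "y": 0.29, "z": -0, "twist": -3.33},
{"x": -3.87, "y": 0.07, "z": -0, "twist": -3.33},
```

View pics/w9.png

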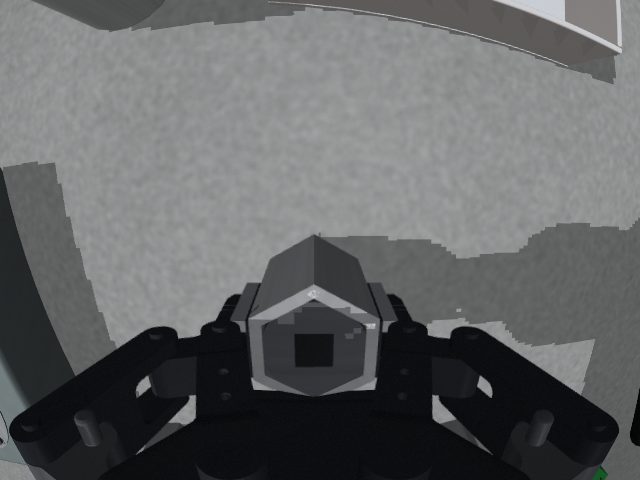

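Gripped on flats (opening 0.475 ≈ 41 mm). Lifting and carrying over the spindle with a 20° counter-clockwise turn.

Emit:
send_rows([
  {"x": 0,"y": 0,"z": -3,"twist": 0},
  {"x": 0,"y": 0,"z": -3,"twist": 0},
  {"x": 0,"y": 0,"z": -3,"twist": 0},
  {"x": 0,"y": 0,"z": -3,"twist": 0},
  {"x": -3.7,"y": 1.15,"z": 0,"twist": -3.3},
  {"x": -3.75,"y": 0.95,"z": 0,"twist": -3.3},
  {"x": -3.8,"y": 0.75,"z": 0,"twist": -3.4},
  {"x": -3.85,"y": 0.5,"z": 0,"twist": -3.3},
  {"x": -3.85,"y": 0.3,"z": 0,"twist": -3.3},
  {"x": -3.85,"y": 0.05,"z": 0,"twist": -3.4},
])

```text
t: 14.7
tcp_pos: [0.5329, 0.0582, 0.1644]
tool_rot: [0.001, 0.801, -0.599, -0.001]
contact_force: [0.9, 0.2, -2.3]
opening: 0.472
```

Emit:
send_rows([
  {"x": 0,"y": 0,"z": 0.5,"twist": 0},
  {"x": 0,"y": 0,"z": 0.5,"twist": 0},
  {"x": 0,"y": 0,"z": 0.5,"twist": 0},
  {"x": 0,"y": 0,"z": 0.5,"twist": 0},
  {"x": 0,"y": 0,"z": 0,"twist": 0},
  {"x": 0,"y": 0,"z": 0,"twist": 0},
  {"x": 0,"y": 0,"z": 0,"twist": 0},
  {"x": 0,"y": 0,"z": 0,"twist": 0},
  {"x": 0,"y": 0,"z": 0,"twist": 0},
  {"x": 0,"y": 0,"z": 0,"twist": 0},
])

```text
t: 15.95
tcp_pos: [0.5345, 0.0573, 0.1464]
tool_rot: [-0.0, 0.8, -0.6, 0.0]
contact_force: [-0.2, 0.3, -2.3]
opening: 0.472
```

```bash
python3 - <<'E'
from plant import r
import cv2
from plan import *
s=r.sense();p=phi(s['tool_rot']);p=p-360 if p>0 else p;print(s['tcp_pos'],p,s['contact_force'],s['opening'])
cv2.imwrite("pics/w10.png",r.capture('wrist'));a=r.capture('side');cv2.imwrite('pics/s10.png',cv2.resize(a[200:380,230:430],None,fx=3.3,fy=3.3,interpolation=2))
plan([*s['tcp_pos'],p],[.5344,.057,s['tcp_pos'][2],-73.7],1)
E
```

```text
[0.53450323 0.05730509 0.14638803] -73.69662756067362 [-0.15215505  0.25413615 -2.33969873] 0.47190347989303866
{"x": 0.03, "y": 0.02, "z": -0, "twist": 0},
```

View pics/w10.png

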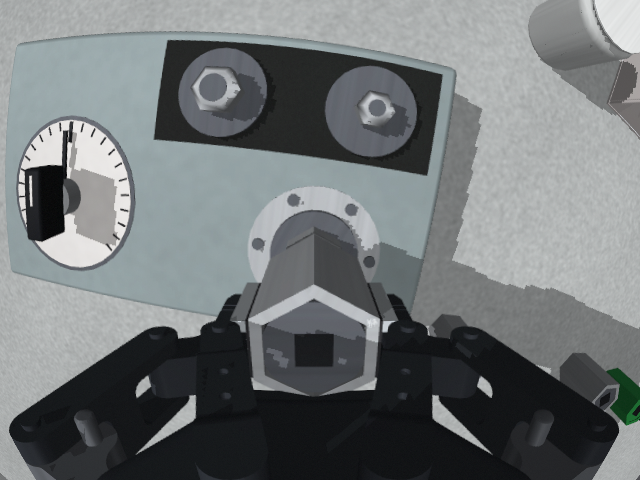

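View pics/s10.png

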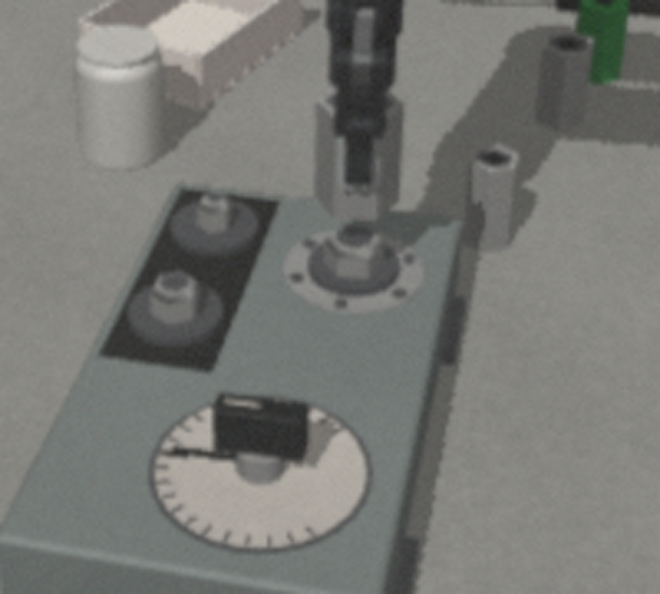

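Emit:
send_rows([
  {"x": 0,"y": 0,"z": 0.5,"twist": 0},
  {"x": 0,"y": 0,"z": 0.5,"twist": 0},
  {"x": 0,"y": 0,"z": 0.5,"twist": 0},
  {"x": 0,"y": 0,"z": 0.4,"twist": 0},
  {"x": 0,"y": 0,"z": 0.3,"twist": 0},
  {"x": 0,"y": 0,"z": 0.3,"twist": 0},
  {"x": 0,"y": 0,"z": 0.2,"twist": 0},
  {"x": 0,"y": 0,"z": 0.2,"twist": 0},
  {"x": 0,"y": 0,"z": 0.2,"twist": 0},
  {"x": 0,"y": 0,"z": 0,"twist": 0},
])

```text
t: 17.3
tcp_pos: [0.5343, 0.0573, 0.1151]
tool_rot: [0.0, 0.8, -0.6, -0.0]
contact_force: [-0.4, 1.2, -3.4]
opening: 0.476
```

Emit:
send_rows([
  {"x": 0,"y": 0,"z": 0.2,"twist": 0},
  {"x": 0,"y": 0,"z": 0.2,"twist": 0},
  {"x": 0,"y": 0,"z": 0.2,"twist": 0},
  {"x": 0,"y": 0,"z": 0.15,"twist": 0},
  {"x": 0,"y": 0,"z": 0.15,"twist": 0},
  {"x": 0,"y": 0,"z": 0.1,"twist": 0},
  {"x": 0,"y": 0,"z": 0.1,"twist": 0},
  {"x": 0,"y": 0,"z": 0,"twist": 0},
  {"x": 0,"y": 0,"z": 0,"twist": 0},
  {"x": 0,"y": 0,"z": 0,"twist": 0},
])

```text
t: 18.55
tcp_pos: [0.5345, 0.0573, 0.1044]
tool_rot: [-0.0, 0.8, -0.6, 0.0]
contact_force: [-0.0, 0.4, -2.3]
opening: 0.474
```

No contact yet, about 1.5 mm to go. Easing down onto the flange.

Emit:
send_rows([
  {"x": 0,"y": 0,"z": 0.05,"twist": 0},
  {"x": 0,"y": 0,"z": 0.05,"twist": 0},
  {"x": 0,"y": 0,"z": 0.05,"twist": 0},
  {"x": 0,"y": 0,"z": 0.05,"twist": 0},
  {"x": 0,"y": 0,"z": 0,"twist": 0},
  {"x": 0,"y": 0,"z": 0,"twist": 0},
  {"x": 0,"y": 0,"z": 0,"twist": 0},
  {"x": 0,"y": 0,"z": 0,"twist": 0},
  {"x": 0,"y": 0,"z": 0,"twist": 0},
  {"x": 0,"y": 0,"z": 0,"twist": 0},
])

```text
t: 19.8
tcp_pos: [0.5345, 0.0573, 0.1029]
tool_rot: [0.0, 0.8, -0.6, -0.0]
contact_force: [-4.5, -0.8, 5.2]
opening: 0.475
```

```bash
python3 - <<'E'
from plant import r
import cv2
from plan import *
s=r.sense();print(s['tcp_pos'],s['contact_force'],s['wrist_torque'])
cv2.imwrite("pics/w11.png",r.capture('wrist'));a=r.capture('side');cv2.imwrite('pics/s11.png',cv2.resize(a[200:380,230:430],None,fx=3.3,fy=3.3,interpolation=2))
E
```

```text
[0.53449062 0.05728703 0.10290641] [-4.46152509 -0.80033694  5.21656684] [-0.02391016  0.77223572 -0.0900948 ]
```

View pics/w11.png

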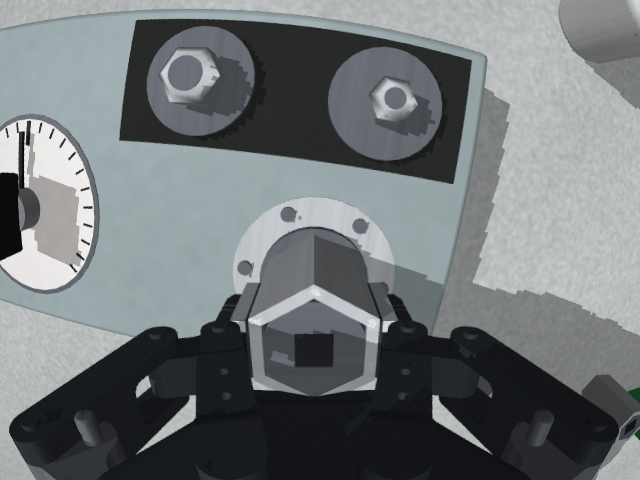

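View pics/s11.png

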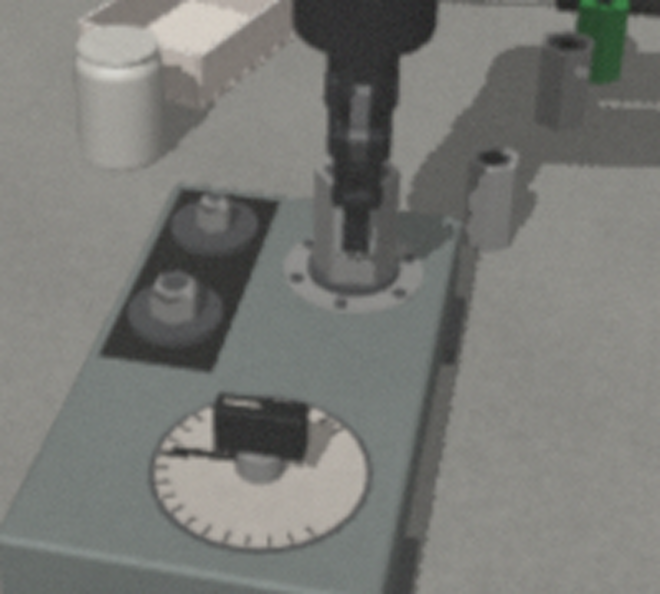

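```bash
python3 - <<'E'
import cv2,numpy as np
a=cv2.imread('pics/w5.png')[155:225,270:360];b=cv2.imread('pics/w10.png')[110:180,20:110]
cv2.imwrite('pics/c12.png',np.hstack([cv2.resize(x,None,fx=4.4,fy=4.4,interpolation=2) for x in(a,b)]))
E
```

```text
(no output)
```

View pics/c12.png

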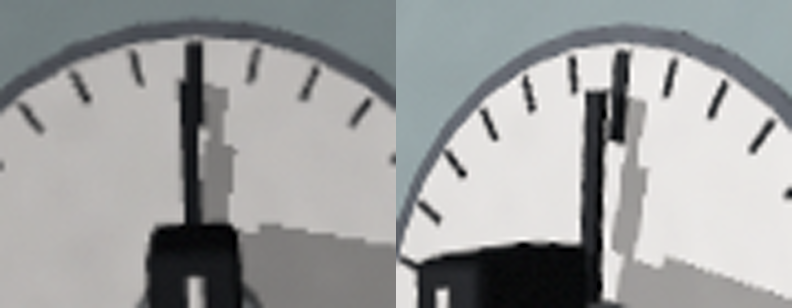

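```bash
python3 - <<'E'
import cv2,numpy as np
a=cv2.imread('pics/w6.png')[95:245,45:170];b=cv2.imread('pics/w11.png')[105:300,0:110];c=cv2.imread('pics/w4.png')[165:275,260:370]
f=lambda x:cv2.resize(x,(390,585),interpolation=2)
cv2.imwrite('pics/c13.png',np.hstack([cv2.resize(a,None,fx=3,fy=3,interpolation=2)[:450],cv2.resize(c,None,fx=3.6,fy=3.6,interpolation=2)[:396].copy() if 0 else cv2.copyMakeBorder(cv2.resize(c,None,fx=3.6,fy=3.6,interpolation=2),0,54,0,0,0)]))
cv2.imwrite('pics/c14.png',cv2.resize(b[:90],None,fx=6,fy=6,interpolation=2))
E
```

```text
(no output)
```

View pics/c13.png

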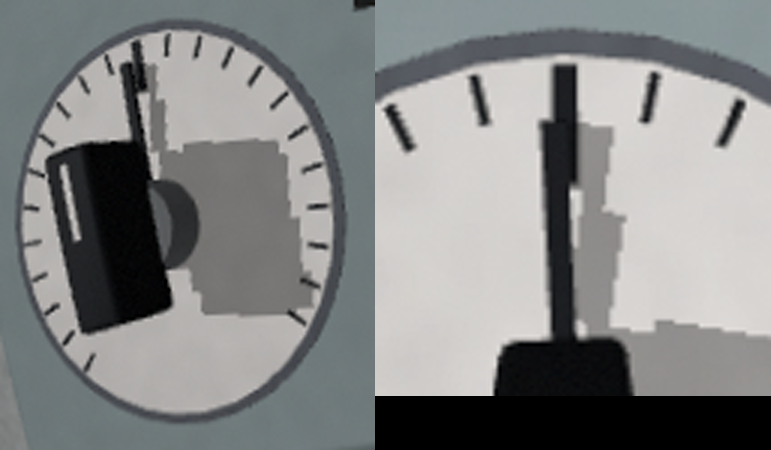

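View pics/c14.png

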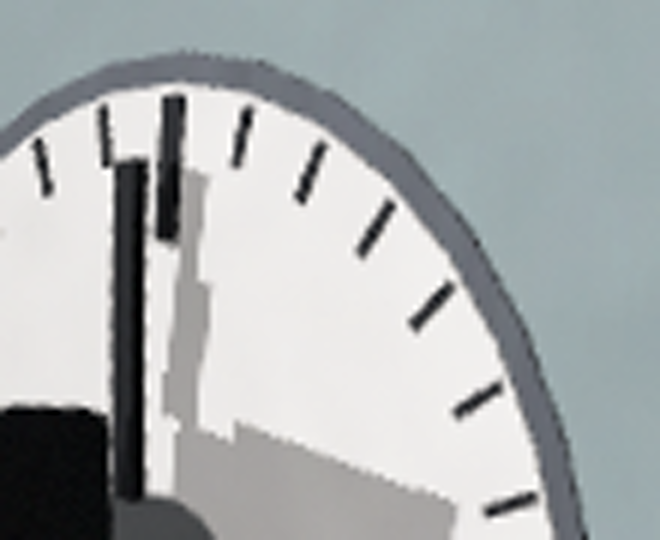

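```bash
python3 - <<'E'
import pickle
from h import *
from plant import r
c6=pickle.load(open('w6.pkl','rb'));cn=r.camera_info('wrist')
def ang(ci,a,b,z):
    P=onz('wrist',ci,[a,b],z);d=P[1]-P[0];return np.degrees(np.arctan2(d[1],d[0])),np.linalg.norm(d)
g=lambda u,v:[u/6-.4,105+v/6-.4]
print('w11 ptr',ang(cn,g(132,495),g(131,160),.058),'mark',ang(cn,g(168,240),g(174,97),.0515))
k=lambda u,v:[45+u/3-.4,95+v/3-.4]
print('w6 ptr',ang(c6,k(145,178),k(127,63),.058),'mark',ang(c6,k(141,92),k(135,42),.0515))
E
```

```text
w11 ptr (np.float64(10.66998513005491), np.float64(0.031153645154138817)) mark (np.float64(9.780538662705071), np.float64(0.013569405924374178))
w6 ptr (np.float64(8.643386853989382), np.float64(0.030722262515429054)) mark (np.float64(7.29044954858888), np.float64(0.013689933517652231))
```

The pointer line is within 1–3° of the zero mark in every view; the limit is 5.7°. The socket is seated with contact, so I'm handing in.

```bash
python3 - <<'E'
from plant import r
print(r.job_done());s=r.sense();print(s['t'],s['tcp_pos'],s['contact_force'],s['opening'])
E
```

```text
the job is handed in; nothing more can be done
None
the job is handed in; nothing more can be done
```

I zeroed the tester, then seated the large socket on the mounted nut. The gripper is still holding it, and the job was handed in at about 20 s of the 72 s. No verdict was reported.

- **Tare knob:** I turned it about 65° clockwise. The pointer line measured 0.9° and 1.4° from the long zero mark in two wrist views. Reading the overhead view by eye gave 2–3°. All are inside the 5.7° limit.
- **Which socket:** the mounted nut measured about 17 mm from centre to corner, which makes it the 30 mm nut. The grey socket I chose measured 23.2 mm centre to corner, which makes it the large one.
- **Seating:** the socket went down over the nut without resistance until the flange. The hand ended 56.0 mm above its height at the pick-up, which is exactly the flange height, and the force rose by about 7.5 N on contact. The hand's axis is about 0.3 mm from the nut centre I measured, and the tool is vertical.
- **Residual force:** a sideways force of about 4.5 N remains at the wrist. The socket's 1.5 mm clearance keeps any resulting offset within the 4 mm limit.
- **Everything else:** I did not touch the other two sockets, the can, tub, piston or screwdriver. I did not check the piston, screwdriver and most of the tub in a picture at the end.
- **Disagreements:** side- and wrist-camera positions differed by 2–4 mm, so I used the wrist camera for both the pick-up and the placing. One early move call was refused for missing keys and had no effect.

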